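# Set out the jeweller's counter display

### The job

Set out a straight row along the middle of the grey mat: the round plinth midway between the two ring trays, the flat square case midway in the gap between plinth and grid tray, the white jar midway in the gap between plinth and roll tray. Stand the ring cone centred on the plinth and the ring box centred on the case, all upright. Leave the calculator and the glass of pens where they are.

Things in the scene. Friction and masses are not known exactly. Their poses are not given: they have to be found in the camera images.
- mat: grey display mat lying fixed on the counter, 150 (x) by 460 (y) by 4 mm thick, turned by up to 0.2 rad. Origin at the centre of its underside, on the counter (z = 0); its y axis runs along its length, the line of the row. The two trays stand on it with their centres on its y axis, at y = +180 and -180 mm from its centre; which tray is at which end varies.
- grid_tray: open black ring tray fixed on the mat, 110 (x) by 70 (y) by 22 mm high, same yaw as the mat, divided into a grid of 4 by 2 small compartments, each with a ring on a pale card (rings stand up to 34 mm above the mat). Origin at the centre of its underside.
- roll_tray: open pale wooden ring tray fixed on the mat, 110 (x) by 70 (y) by 22 mm high, same yaw as the mat, holding five white padded rolls side by side and three rings (up to 34 mm above the mat). Origin at the centre of its underside.
- plinth: loose round plywood display plinth, an upright solid disc 64 mm in diameter and 36 mm high with a thin brass band, about 0.11 kg. Origin at the centre of its underside; z up. Starts upright on the counter.
- cone: loose pale-wood ring cone (a finger-shaped ring stand), 76 mm high: round foot 44 mm in diameter and 12 mm high, above it a slim finger 26 mm in diameter at 16 mm height, 22 mm at 50 mm, 14 mm at 72 mm, about 0.05 kg. Origin at the centre of its underside; z up. Starts upright on the counter.
- case: loose closed flat square jewel case, blue-covered with a brass seam and clasp, 64 by 64 by 26 mm high, about 0.12 kg. Origin at the centre of its underside, x and y axes square to its sides (clasp on the -x side), z up. Starts flat on the counter.
- ring_box: loose closed black ring box, 44 by 44 by 38 mm high, with a brass seam, about 0.06 kg. Origin at the centre of its underside, x and y axes square to its sides, z up. Starts upright on the counter.
- jar: loose white ceramic trinket jar with its lid fixed on: body 48 mm in diameter and 40 mm high, lid 50 mm in diameter up to 50 mm height, brass knob 12 mm across on top, 64 mm high in all, about 0.12 kg. Origin at the centre of its underside; z up. Starts upright on the counter.
- calculator: bystander, not to be disturbed: loose white desk calculator, 150 (x) by 80 (y) by 18 mm high. Origin at the centre of its underside.
- tumbler: bystander, not to be disturbed: loose glass tumbler, 72 mm in diameter at the rim and 85 mm high, with a pen and tweezers standing in it (up to 128 mm high). Origin at the centre of its underside.
There are look-alikes about, which are no part of the job. What is shaped like the plinth but turquoise is not meant.

How it is judged:
By the outcome, as a careful person would: the job done as asked, in the order asked, and still so for the second after the job is handed in, with the robot touching nothing.
It also fails if it takes over 120 s, if anything falls off the work surface, if the arm or the gripper's body presses on something with over 40 N, if the wrist force passes 120 N, or if a joint passes its speed limit or range.

### The arm

A 6-joint arm with a two-finger parallel gripper is mounted at the origin on the work surface. World frame = base frame: x ahead of the robot, y to its left, z up, the work surface at z = 0. Lengths are in mm, angles in rad, forces in N, time in s.
With the tool pointing down it reaches from about 275 to 825 mm from the base axis. Payload 5.2 kg.
Tool frame: the origin (TCP) lies on the mounting face of the last link; the fingertips stand 186 mm ahead of it and the grasp point (between the pads) lies 167 mm ahead of it (env.grasp_offset is the distance from the TCP to the grasp point, in mm); z points along the fingers, y is the line along which they close (so a half turn about z gives the same grasp; the last joint's range is limited). The gripper opens to 93 mm and grips with 3 to 60 N. Pads are 15 mm wide; open, the fingers measure 128 mm over their backs; the gripper's body (75 mm by 188 mm) begins 65 mm behind the grasp point.
Start: joints at [-0.203, 0.259, 1.535, -0, 1.348, -0.203], TCP at [550.006, 0.022, 404.753] pointing down, gripper open.
Joint ranges: [-3.14, 3.14], [-0.91, 2.08], [0.19, 2.58], [-1.22, 4.36], [0.22, 2.71], [-3.12, 3.12]. Speed limits (rad/s): [2.57, 2.57, 3.14, 3.14, 3.14, 3.14].

### API

Orientations are given as a 3x3 rotation matrix whose columns are the frame's x, y, z axes.
In Python, from cell import sensors, cams, workorder, env gives the robot as it stands. The module is installed in compiled form; this text tells all that it offers.
- The arm moves only by the shell command python3 -m jog 'ROWS'. ROWS is JSON, a list of rows, each a list of 5 numbers: the shift along the tool's x, y, z in mm, then the turn about the tool's z in degrees, then the finger opening in mm, from 0 to 93. In form: [[x, y, z, spin, claw], ...]. A call has exactly 5 rows; each row shifts and turns the commanded pose from where the row before left it, along the tool's axes as they then stand; what a row does not reach is not made up. A row lasts 1/8 s, in which the tool goes at most 62.5 mm and 10.7 degrees, less where a joint would pass 70% of its speed; a pose out of reach is approached as far as the arm can. A call with a gripper value outside its range is refused whole. The fingers move at their own pace and stop on an object; the grip force is fixed at half the most. Time passes only in rows, so rows that do not move let the fingers close, or fill a call up. It gives the time, the measured TCP pose, the force, the opening and the grip force at its end, in the units of the state.
- sensors.get_state(): the state, without advancing time (a new reading comes with each control period).
- cams.read_camera(name): name is "scene" or "side" or "wrist"; returns the picture (400x640x3 uint8, blue, green, red); there is no depth.
- cams.camera_model(name): a dict with "fx", "fy", "cx", "cy" (pixels), "origin" and "rotation" of the camera in the world. Camera axes: x right, y up, looking along -z (the intrinsics and any distortion apply to the point x, -y, -z); pixel columns grow to the right and rows downward; lengths in mm; the calibration is good to about 2 mm. The wrist camera is an equidistant fisheye: a pixel r from the principal point sees the ray r / f radians off the axis. A picture is of the moment at which its call begins: read the wrist's pose just before it. camera_model takes no time and is no camera call; for the wrist camera it gives the pose at the moment of the call.
- workorder.finish_job(): hands the job in; it is judged then, once.
The state is a dict: "time": time; "joints": joint angles; "joint_velocities": joint speeds; "tau": joint torques, N m; "eef_pos": TCP position; "ee_rot": TCP orientation; "force": force on the tool from outside, world axes, zero at the start; "wrist_torque": the same for the moment, N m; "grip_width": opening from 0.0 (shut) to 1.0 (fully open); "gripper_force": force on a finger pad.
Only numpy, scipy, OpenCV 4.12 (cv2) and the standard library are available. Lean on these libraries where they do the work, as an engineer would, in place of code of your own. Each camera call takes 0.05 s, during which the arm holds its last target. There are 200 camera calls.

## Working session

There is one attempt and no reset: what is moved stays moved. The work goes in short steps, Python scripts to look and compute and a shell command to move; the robot and the scene stay as the last step left them, time stands still between calls to the robot, and variables do not carry over. Pictures are saved under pics/ and viewed, at most 14 in all, crops included, and the job is handed in when it is done.

```bash
mkdir -p pics; ls
python3 - <<'E'
from cell import sensors,cams
import cv2
for n in ("scene","side","wrist"):
    m=cams.camera_model(n); print(n,m)
    cv2.imwrite(f"pics/{n}0.png",cams.read_camera(n))
s=sensors.get_state(); print(s["time"],s["eef_pos"],s["ee_rot"],s["grip_width"])
E
```

```text
pics
scene {'fx': 418.2840453177638, 'fy': 418.2840453177638, 'cx': 315.33032679750875, 'cy': 200.66128407669385, 'origin': array([1068.8204777 ,  -43.23359554,  951.98114226]), 'rotation': array([[ 0.02433214, -0.86000163,  0.50971084],
       [ 0.99959986,  0.01357301, -0.02481719],
       [ 0.01442452,  0.51011074,  0.85998777]])}
side {'fx': 444.11501742540605, 'fy': 444.11501742540605, 'cx': 315.59663723147196, 'cy': 197.8722837084853, 'origin': array([-74.06379501, 941.46750782, 954.21884512]), 'rotation': array([[-0.84202861,  0.3411917 , -0.41782299],
       [-0.53943078, -0.53042483,  0.65396019],
       [ 0.0015021 ,  0.77603977,  0.63068219]])}
wrist {'fx': 309.70691628693146, 'fy': 309.70691628693146, 'cx': 316.1830734641266, 'cy': 199.80256541643655, 'origin': array([549.84484608,  73.96673929, 384.76012734]), 'rotation': array([[ 9.99999866e-01, -1.65276858e-04,  4.90193083e-04],
       [ 3.04020657e-05,  9.64726750e-01,  2.63253295e-01],
       [-5.16412058e-04, -2.63253245e-01,  9.64726626e-01]])}
0.15 [5.49829544e+02 5.60279211e-02 4.04092876e+02] [[ 6.20960397e-06  9.99998963e-01 -1.43994658e-03]
 [ 9.99999958e-01 -5.79163308e-06  2.90272312e-04]
 [ 2.90263672e-04 -1.43994833e-03 -9.99998921e-01]] 0.9982761653067777
```

View pics/scene0.png

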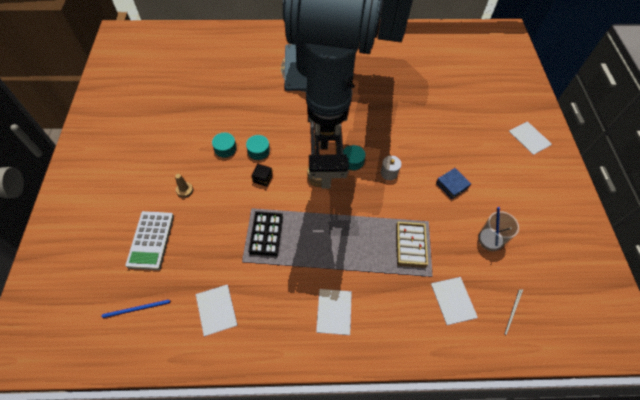

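View pics/side0.png

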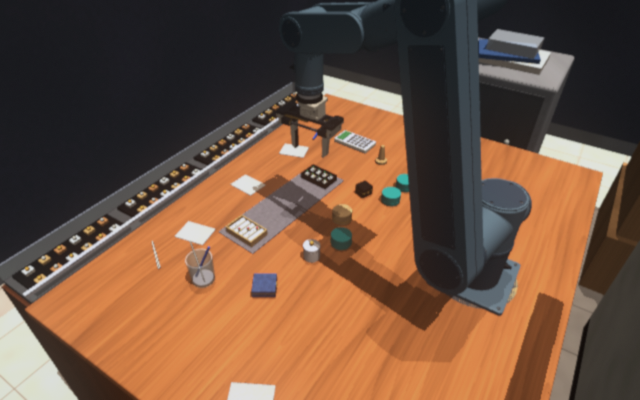

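View pics/wrist0.png

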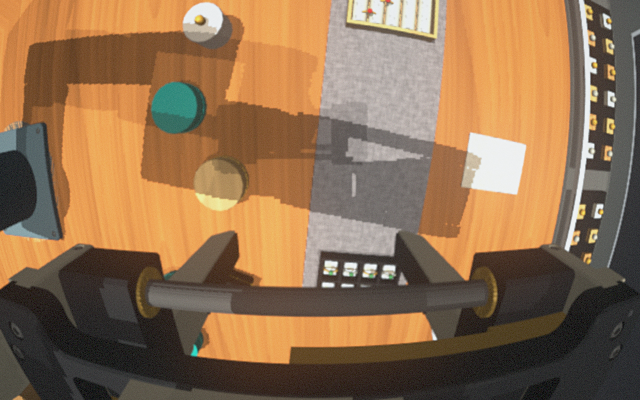

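```bash
cat > h.py <<'E'
import numpy as np, cv2
from cell import sensors,cams
def ray(m,u,v):
    a=(u-m["cx"])/m["fx"]; b=(v-m["cy"])/m["fy"]
    return a,b
def pt(m,u,v,z,fish=False):
    a,b=ray(m,u,v)
    if fish:
        r=np.hypot(a,b)+1e-12; d=np.array([a/r*np.sin(r),-b/r*np.sin(r),-np.cos(r)])
    else: d=np.array([a,-b,-1.])
    d=m["rotation"]@d
    return (m["origin"]+d*(z-m["origin"][2])/d[2])[:2]
def blobs(mask,amin=60):
    n,l,st,c=cv2.connectedComponentsWithStats(mask.astype(np.uint8))
    return [(l==i,st[i],c[i]) for i in range(1,n) if st[i][4]>amin]
def shot(name,file=None):
    m=cams.camera_model(name); im=cams.read_camera(name)
    if file: cv2.imwrite("pics/"+file,im)
    return m,im
E
python3 - <<'E'
from h import *
np.set_printoptions(precision=1,suppress=True)
ms=cams.camera_model("scene"); mw=cams.camera_model("wrist")
for n,u,v,z in [("cone top",182,176,76),("box",262,173,38),("case",454,180,26),("jar knob",391,159,64),("tq",224,140,36),("tq",258,144,36),("grid",267,234,20),("roll",412,242,20),("tumblerbase",491,241,0),("calc",150,240,10),
 ("mat",248,212,4),("mat",433,220,4),("mat",431,273,4),("mat",244,263,4)]: print(n,pt(ms,u,v,z))
for n,u,v,z in [("plinth",219,182,36),("tq",178,106,36),("jar",201,19,64)]: print(n,pt(mw,u,v,z,True))
E
```

```text
cone top [ 472.4 -350.8]
box [ 440.  -155.5]
case [461.8 354.9]
jar knob [418.2 184.7]
tq [ 326.3 -265.5]
tq [ 341.5 -170.7]
grid [ 610.2 -138. ]
roll [638.2 218.2]
tumblerbase [629.7 424.1]
calc [ 616.8 -426.3]
mat [ 538.3 -190.9]
mat [569.7 285.9]
mat [713.2 256.9]
mat [ 679.2 -192.4]
plinth [434.2   0.7]
tq [385.8  94.1]
jar [425.4 188.8]
```

```bash
python3 -m jog '[[-20,24,-32,0,93],[-20,24,-32,0,93],[-20,24,-32,0,93],[0,0,0,0,93],[0,0,0,0,93]]'
python3 - <<'E'
from h import *
m,im=shot("wrist","w1.png"); shot("scene","s1.png")
print(sensors.get_state()["eef_pos"])
E
```

```text
time: 0.78
eef_pos: [621.6, -59.7, 499.3]
ee_rot: [[0.0, 1.0, -0.002], [1.0, -0.0, 0.001], [0.001, -0.002, -1.0]]
force: [-0.7, 0.3, 0.8]
grip_width: 1.002
gripper_force: 0.0
[621.34102625 -59.28779531 499.21870406]
```

View pics/w1.png

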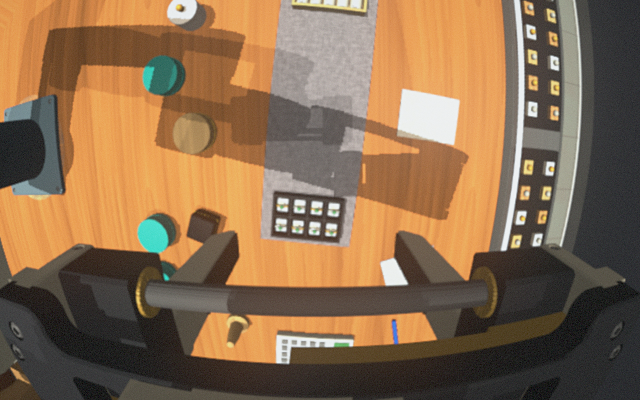

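```bash
cat > mat.py <<'E'
from h import *
np.set_printoptions(precision=3,suppress=True)
m=cams.camera_model("wrist"); im=cv2.imread("pics/w1.png")
hsv=cv2.cvtColor(im,cv2.COLOR_BGR2HSV)
g=(hsv[...,1]<70)
L=[];R=[]
for v in range(25,185,3):
    # grow from the middle of the mat
    u0=int(325-(v)*0.12); 
    r=g[v]; a=u0
    xs=np.where(~r[:u0])[0]; xr=np.where(~r[u0:])[0]
    L.append(pt(m,xs.max()+.5,v,4,1)); R.append(pt(m,u0+xr.min()-.5,v,4,1))
def fit(P):
    P=np.array(P)
    for _ in range(4):
        c=np.polyfit(P[:,1],P[:,0],1); e=P[:,0]-np.polyval(c,P[:,1]); P=P[abs(e)<max(1.0,2*e.std())]
    return c,len(P),e.std()
print(fit(L),fit(R))
for n,u,v,z in [("grid in L",276,193,22),("in R",345,197,22),("roll in L",291,9,22),("roll in R",369,13,22),("mat",263,238,4),("mat",351,247,4)]:print(n,pt(m,u,v,z+4*(z>4),1))
im=cv2.imread("pics/s1.png"); cv2.imwrite("pics/s1c.png",cv2.resize(im[120:290,150:480],None,fx=2.4,fy=2.4,interpolation=cv2.INTER_CUBIC))
E
python3 mat.py
```

```text
(array([  0.101, 545.008]), 53, np.float64(0.47386487659712645)) (array([  0.103, 694.496]), 52, np.float64(0.47108800633532577))
grid in L [559.431 -98.266]
in R [ 664.28  -104.444]
roll in L [583.356 181.221]
roll in R [698.224 176.752]
mat [ 531.427 -181.292]
mat [ 679.08  -197.122]
```

View pics/s1c.png

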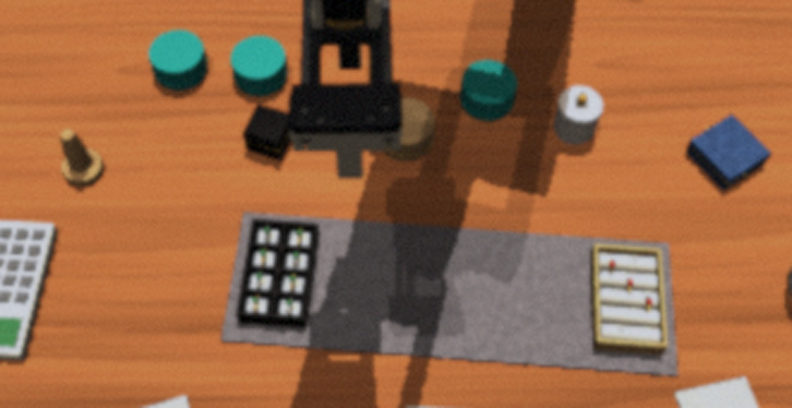

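```bash
python3 -m jog '[[12,-37.5,40,0,93],[12,-37.5,40,0,93],[12,-37.5,40,0,93],[12,-37.5,40,0,93],[12,-37.5,40,0,93]]'
python3 - <<'E'
from h import *
m,im=shot("wrist","w2.png"); print(sensors.get_state()["eef_pos"]); print(m)
E
```

```text
time: 1.5
eef_pos: [431.9, 1.2, 299.1]
ee_rot: [[-0.001, 1.0, -0.001], [1.0, 0.001, 0.0], [0.0, -0.001, -1.0]]
force: [0.3, 0.2, 0.4]
grip_width: 1.003
gripper_force: 0.0
[423.09840148   3.98073594 292.23451136]
{'fx': 309.70691628693146, 'fy': 309.70691628693146, 'cx': 316.1830734641266, 'cy': 199.80256541643655, 'origin': array([431.84616753,  75.13071375, 279.86302294]), 'rotation': array([[ 9.99999638e-01, -7.51407665e-04, -3.99190552e-04],
       [ 8.29988879e-04,  9.64729845e-01,  2.63240645e-01],
       [ 1.87310002e-04, -2.63240881e-01,  9.64730120e-01]])}
```

View pics/w2.png

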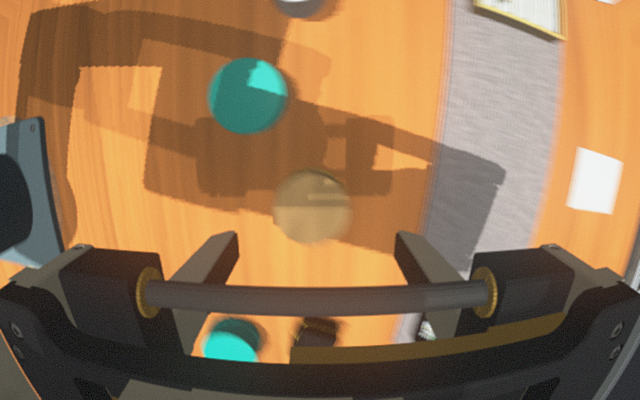

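```bash
python3 -m jog '[[0,0,0,0,93],[0,0,0,0,93],[0,0,0,0,93],[0,0,0,0,93],[0,0,0,0,93]]'
cat > pl.py <<'E'
from h import *
import sys
m,im=shot("wrist","w3.png"); print(sensors.get_state()["eef_pos"])
hsv=cv2.cvtColor(im,cv2.COLOR_BGR2HSV)
print(hsv[206,311],hsv[200,390],hsv[150,250],hsv[230,350])
hsv=cv2.medianBlur(hsv,5)
k=(abs(hsv[...,0].astype(int)-hsv[206,311,0])<12)&(hsv[...,1]<hsv[206,311,1]+25)&(hsv[...,1]>70)
for b,st,c in blobs(k,800): 
    if abs(c[0]-311)<60 and abs(c[1]-206)<50: print(st,c,pt(m,*c,36,1))
E
python3 pl.py
```

```text
time: 2.17
eef_pos: [434.9, -0.1, 301.0]
ee_rot: [[0.0, 1.0, 0.001], [1.0, -0.0, -0.0], [-0.0, 0.001, -1.0]]
force: [0.1, 0.9, 0.2]
grip_width: 0.998
gripper_force: 0.0
[ 4.34801570e+02 -1.19981749e-01  3.00941107e+02]
[ 17 118 158] [ 14 168 175] [ 13 153 133] [ 13 162 181]
[ 274  168   76   78 4579] [311.29198515 207.28128412] [4.31382087e+02 1.40197498e-01]
```

View pics/w3.png

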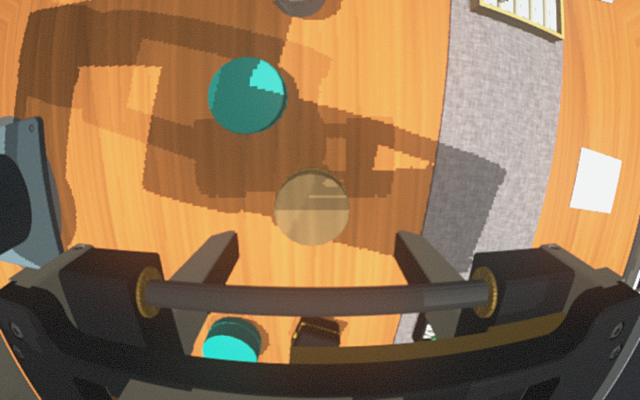

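```bash
python3 -m jog '[[0,-3.5,37,0,93],[0,0,37,0,93],[0,0,25,0,93],[0,0,12,0,93],[0,0,0,0,93]]'; python3 -m jog '[[0,0,0,0,93],[0,0,0,0,50],[0,0,0,0,50],[0,0,0,0,50],[0,0,0,0,50]]'
```

```text
time: 2.85
eef_pos: [431.0, 0.0, 189.4]
ee_rot: [[0.0, 1.0, -0.001], [1.0, -0.0, 0.0], [0.0, -0.001, -1.0]]
force: [0.5, -0.3, 0.0]
grip_width: 1.002
gripper_force: 0.0
time: 3.48
eef_pos: [431.1, 0.0, 190.0]
ee_rot: [[-0.0, 1.0, 0.0], [1.0, 0.0, -0.0], [-0.0, 0.0, -1.0]]
force: [-0.4, 1.2, 3.2]
grip_width: 0.682
gripper_force: 30.0
```

```bash
python3 -m jog '[[0,0,30,0,50],[0,0,0,0,50],[0,0,0,0,50],[0,0,0,0,50],[0,0,0,0,50]]' >/dev/null 2>&1 <<< "" & sleep 0; kill %1 2>/dev/null; echo skip
```

```text
skip
```

```bash
sleep 2; python3 -c "
from cell import sensors
s=sensors.get_state();print(s['time'],s['eef_pos'],s['force'],s['grip_width'])"
```

```text
3.475 [4.31068781e+02 2.35841825e-02 1.89991134e+02] [-0.39990836  1.24672833  3.2361789 ] 0.6821608247725678
```

That stray downward command was my mistake. It was killed before it ran, and the state is unchanged. Now I'll lift the plinth and carry it over.

```bash
python3 -m jog '[[0,0,-35,0,50],[0,0,-35,0,50],[10,48,0,0,50],[10,48,0,0,50],[10,48,0,0,50]]'; python3 -m jog '[[10.4,49,0,0,50],[0,0,0,0,50],[0,0,0,0,50],[0,0,0,0,50],[0,0,0,0,50]]'
python3 - <<'E'
from h import *
m,im=shot("wrist","w4.png"); shot("side","d4.png");np.save("m4.npy",m)
E
```

```text
time: 4.1
eef_pos: [576.2, 30.4, 259.7]
ee_rot: [[0.0, 1.0, -0.0], [1.0, -0.0, -0.0], [-0.0, -0.0, -1.0]]
force: [0.3, -0.4, -0.6]
grip_width: 0.683
gripper_force: 30.0
time: 4.72
eef_pos: [623.2, 40.2, 260.0]
ee_rot: [[0.0, 1.0, -0.0], [1.0, -0.0, 0.0], [0.0, -0.0, -1.0]]
force: [0.1, -0.4, -0.9]
grip_width: 0.683
gripper_force: 30.0
```

View pics/w4.png

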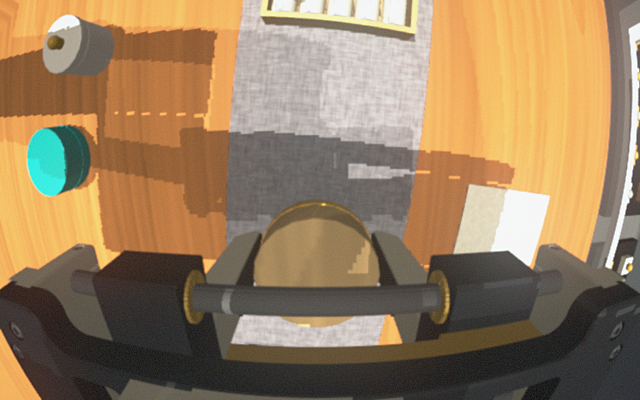

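Run:
```python
from h import *
np.set_printoptions(precision=1,suppress=True)
m=np.load("m4.npy",allow_pickle=True).item()
im=cv2.imread("pics/w4.png")
for n,u,v,z in [("roll rim L",262,18,26),("roll rim R",412,34,26),("base L",263,23,4),("base R",412,39,4)]:print(n,pt(m,u,v,z,1))
g=cv2.cvtColor(im,cv2.COLOR_BGR2HSV)[...,1]<70
P=[[],[]]
for v in range(50,195,3):
    u0=330
    P[0].append(pt(m,np.where(~g[v,:u0])[0].max()+.5,v,4,1)); P[1].append(pt(m,u0+np.where(~g[v,u0:])[0].min()-.5,v,4,1))
for p in P:
    p=np.array(p); c=np.polyfit(p[:,1],p[:,0],1); e=abs(p[:,0]-np.polyval(c,p[:,1])); p=p[e<2]; print(np.polyfit(p[:,1],p[:,0],1),len(p))
for z in (105,107): print(pt(m,318,201,z,1))
s=cams.camera_model("scene"); I=cv2.imread("pics/s1.png")
f=lambda u,v,z:pt(s,150+u/2.4,120+v/2.4,z)
print("scene ends",f(245,213,4),f(223,340,4),f(667,244,4),f(676,373,4))
print("scene trays: grid inner",f(318,225,26),f(306,325,26),"roll inner",f(594,246,26),f(600,344,26))
```

```text
roll rim L [585.8 186.7]
roll rim R [691.4 177.1]
base L [582.8 189.8]
base R [698.2 179.3]
[  0.1 545.1] 49
[  0.1 695.5] 49
[624.2  76.4]
[624.2  77. ]
scene ends [ 528.8 -180.8] [ 675.7 -195.2] [574.3 272. ] [719.3 257.4]
scene trays: grid inner [ 557.1 -100.3] [ 670.4 -110.4] roll inner [586.8 187.8] [695.9 180.1]
```

```bash
python3 -m jog '[[-0.7,1,25,0,50],[0,0,20,0,50],[0,0,12,0,50],[0,0,8,0,50],[0,0,0,0,50]]'; python3 -m jog '[[0,0,0.5,0,50],[0,0,0,0,50],[0,0,0,0,93],[0,0,0,0,93],[0,0,0,0,93]]';  python3 -m jog '[[0,0,-40,0,93],[0,0,-40,0,93],[-20,0,-40,0,93],[-20,0,0,0,93],[-20,0,0,0,93]]'; python3 -m jog '[[0,0,0,0,93],[0,0,0,0,93],[0,0,0,0,93],[0,0,0,0,93],[0,0,0,0,93]]'
python3 - <<'E'
from h import *
m,im=shot("wrist","w5.png");np.save("m5.npy",m);shot("scene","s5.png")
E
```

```text
time: 5.45
eef_pos: [625.0, 39.7, 194.7]
ee_rot: [[0.0, 1.0, -0.0], [1.0, -0.0, 0.0], [0.0, -0.0, -1.0]]
force: [-0.4, 0.2, -1.7]
grip_width: 0.68
gripper_force: 30.0
time: 6.08
eef_pos: [625.1, 39.7, 194.4]
ee_rot: [[0.0, 1.0, 0.0], [1.0, -0.0, -0.0], [-0.0, 0.0, -1.0]]
force: [0.6, 0.3, 0.0]
grip_width: 0.954
gripper_force: 0.0
time: 6.7
eef_pos: [624.7, -21.2, 313.7]
ee_rot: [[-0.0, 1.0, -0.001], [1.0, 0.0, 0.0], [0.0, -0.001, -1.0]]
force: [0.1, -0.1, 0.2]
grip_width: 0.998
gripper_force: 0.0
time: 7.32
eef_pos: [625.0, -19.9, 314.2]
ee_rot: [[-0.001, 1.0, -0.0], [1.0, 0.001, 0.0], [0.0, -0.0, -1.0]]
force: [0.1, -0.5, 0.2]
grip_width: 1.0
gripper_force: 0.0
```

View pics/w5.png

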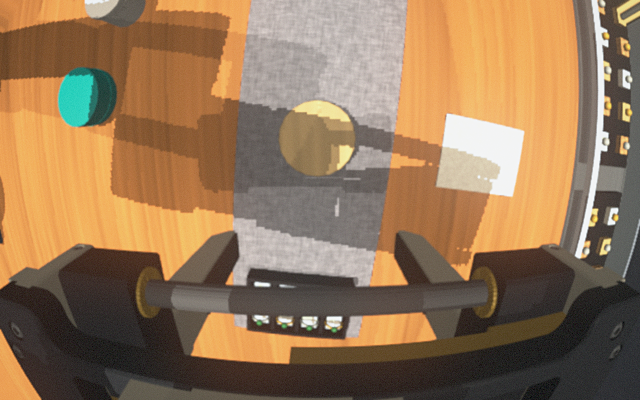

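Run:
```python
from h import *
np.set_printoptions(precision=1,suppress=True)
m=np.load("m5.npy",allow_pickle=True).item()
im=cv2.imread("pics/w5.png"); h=cv2.cvtColor(im,cv2.COLOR_BGR2HSV)
k=(h[...,1]>70)&(h[...,0]>10)&(h[...,0]<40); k[:,:255]=0;k[:,365:]=0;k[:90]=0;k[190:]=0
for b,st,c in blobs(k,800):print(st,c,pt(m,*c,40,1), pt(m,st[0]+st[2]/2,st[1]+st[3]/2,40,1))
print("grid",pt(m,250,269,26,1),pt(m,356,279,26,1))
g=h[...,1]<70
for s in(0,1):
    p=[]
    for v in list(range(20,95,3))+list(range(185,255,3)):
        u0=315; q=np.where(~g[v,:u0])[0].max()+.5 if s==0 else u0+np.where(~g[v,u0:])[0].min()-.5
        p.append(pt(m,q,v,4,1))
    p=np.array(p)
    for _ in range(3):
        c=np.polyfit(p[:,1],p[:,0],1); e=abs(p[:,0]-np.polyval(c,p[:,1])); p=p[e<max(1.5,e.std())]
    print(c,len(p))
```

```text
[ 279  100   77   76 4613] [316.8 137.9] [625.8  37. ] [626.4  36.9]
grid [559.7 -90.6] [ 665.1 -101.3]
[  0.1 545.5] 35
[  0.1 695.3] 49
```

```bash
python3 -m jog '[[45,-20,0,0,93],[45,-20,0,0,93],[45,-20,0,0,93],[45,-20,0,0,93],[45,-20,0,0,93]]'; python3 -m jog '[[45,-20,0,0,93],[45,-20,0,0,93],[30,-20,0,0,93],[0,0,0,0,93],[0,0,0,0,93]]'; python3 -m jog '[[0,0,0,0,93],[0,0,0,0,93],[0,0,0,0,93],[0,0,0,0,93],[0,0,0,0,93]]' | head -2
python3 - <<'E'
from h import *
m,im=shot("wrist","w6.png");np.save("m6.npy",m);s,si=shot("scene","s6.png")
cv2.imwrite("pics/v6.png",np.vstack([im[:300],cv2.resize(si[180:300,210:470],(640,295),interpolation=cv2.INTER_CUBIC)]))
h=cv2.cvtColor(im,cv2.COLOR_BGR2HSV); k=(h[...,0]>100)&(h[...,0]<130)&(h[...,1]>100)
for b,st,c in blobs(k,400): print(st,c,pt(m,*c,26,1))
E
```

```text
time: 8.05
eef_pos: [524.2, 206.1, 314.5]
ee_rot: [[0.0, 1.0, 0.001], [1.0, -0.0, 0.0], [0.0, 0.001, -1.0]]
force: [0.8, 0.0, -0.4]
grip_width: 1.0
gripper_force: 0.0
time: 8.68
eef_pos: [465.3, 324.5, 314.4]
ee_rot: [[-0.001, 1.0, 0.001], [1.0, 0.001, -0.0], [-0.0, 0.001, -1.0]]
force: [0.1, -0.6, -0.2]
grip_width: 1.002
gripper_force: 0.0
time: 9.3
eef_pos: [465.1, 324.6, 314.2]
```

View pics/v6.png

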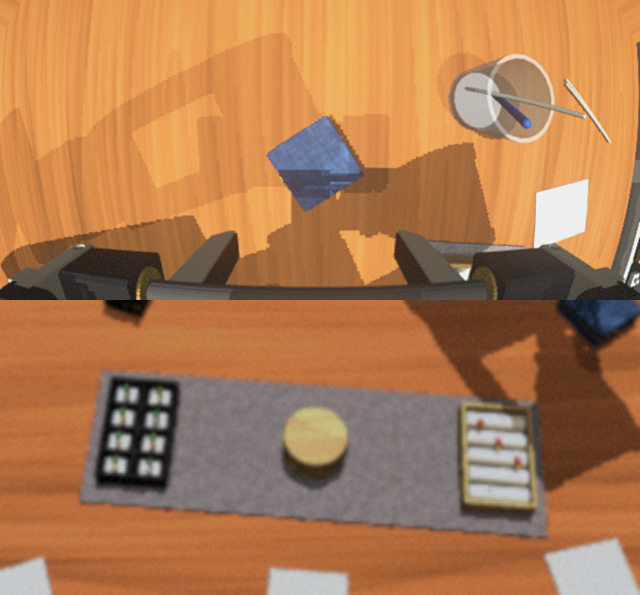

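Run:
```python
from h import *
np.set_printoptions(precision=1,suppress=True)
m=np.load("m6.npy",allow_pickle=True).item(); im=cv2.imread("pics/w6.png")
h=cv2.cvtColor(im,cv2.COLOR_BGR2HSV); k=((h[...,0]>95)&(h[...,0]<135)&(h[...,1]>60)).astype(np.uint8)
k=cv2.morphologyEx(k,cv2.MORPH_CLOSE,np.ones((5,5)))
for b,st,c in blobs(k,800):
    if 250<c[0]<400 and c[1]<230:
        ct=cv2.findContours(b.astype(np.uint8),0,1)[0][0][:,0]; w=np.array([pt(m,*p,26,1) for p in ct],np.float32)
        print("case",st,pt(m,*c,26,1),cv2.minAreaRect(w))
for p in [(328,116),(363,174),(306,211),(267,155)]: print(pt(m,*p,26,1))
s=cams.camera_model("scene"); im=cv2.imread("pics/s6.png")
h=cv2.cvtColor(im,cv2.COLOR_BGR2HSV)
k=h[...,1]<85; k[:200]=0;k[285:]=0;k[:,:225]=0;k[:,445:]=0
k=cv2.morphologyEx(k.astype(np.uint8),cv2.MORPH_OPEN,np.ones((3,3)))
b,st,c=max(blobs(k),key=lambda t:t[1][4]); print(st)
ct=cv2.findContours(b.astype(np.uint8),0,1)[0][0][:,0]; w=np.array([pt(s,*p,4) for p in ct],np.float32)
print("mat",cv2.minAreaRect(w))
k=(h[...,1]>85)&(h[...,0]<40); k[:,:315]=0;k[:,365:]=0;k[:216]=0;k[258:]=0
b,st,c=max(blobs(k),key=lambda t:t[1][4]); print("plinth blob",st,c)
f=lambda u,v,z:pt(s,210+u*260/640,180+(v-300)*120/295,z)
print("plinth top",f(316,436,40)); print("gridin",f(178,382,26),f(165,488,26),"rollin",f(460,404,26),f(464,506,26))
print("mat",[f(*q,4) for q in [(104,373),(80,501),(546,536),(536,401)]])
```

```text
case [ 268  117   93   63 3145] [464.9 368.3] ((463.5547180175781, 359.1601867675781), (62.07229232788086, 57.870086669921875), 32.50681686401367)
[475.6 399.6]
[507.  348.8]
[456.1 314.5]
[422.2 365.9]
[ 243  209  189   67 7907]
mat ((623.7587280273438, 37.299346923828125), (458.0211486816406, 149.96482849121094), 84.31901550292969)
plinth blob [325 224  26  28 580] [337.3 238. ]
plinth top [626.6  36.4]
gridin [ 555.9 -100.8] [ 673.1 -111.5] rollin [586.3 186.3] [697.  176.4]
mat [array([ 531.6, -180.3]), array([ 676. , -196.2]), array([720.7, 257.5]), array([572.6, 271.8])]
```

```bash
python3 -m jog '[[32.4,0,0,0,93],[0,0,15,-8.15,93],[0,0,15,-8.15,93],[0,0,15,-8.15,93],[0,0,15,-8.15,93]]'; python3 -m jog '[[0,0,0,0,93],[0,0,0,0,93],[0,0,0,0,93],[0,0,0,0,93],[0,0,0,0,93]]'
python3 - <<'E'
from h import *
m,im=shot("wrist","w7.png");np.save("m7.npy",m)
E
```

```text
time: 10.02
eef_pos: [464.9, 357.3, 253.8]
ee_rot: [[-0.543, 0.84, 0.0], [0.84, 0.543, 0.0], [-0.0, 0.0, -1.0]]
force: [1.4, 0.4, 0.1]
grip_width: 1.003
gripper_force: 0.0
time: 10.65
eef_pos: [465.1, 357.2, 254.6]
ee_rot: [[-0.538, 0.843, 0.0], [0.843, 0.538, 0.0], [-0.0, 0.001, -1.0]]
force: [0.1, 0.8, 0.3]
grip_width: 1.002
gripper_force: 0.0
```

View pics/w7.png

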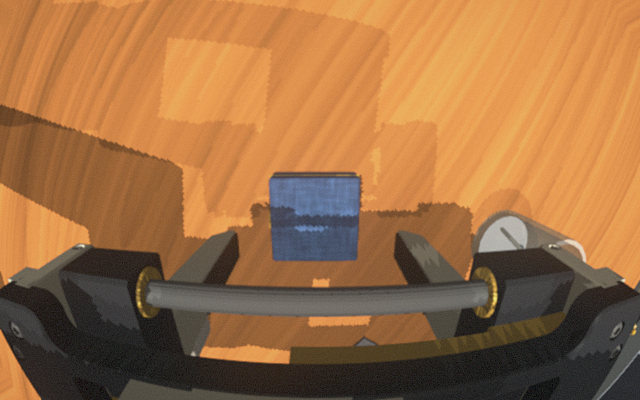

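```bash
cat >> h.py <<'E'
def tool(p,s=None):
    s=s or sensors.get_state(); R=np.array(s["ee_rot"]); d=np.array([p[0]-s["eef_pos"][0],p[1]-s["eef_pos"][1],0]); return (R.T@d)[:2]
E
python3 - <<'E'
from h import *
m=np.load("m7.npy",allow_pickle=True).item()
for q in [(270,177),(361,177),(358,260),(273,260)]: print(tool(pt(m,*q,26,1)).round(1))
E
```

```text
[ 32.8 -31.1]
[32.8 31.9]
[-30.8  32.4]
[-30.7 -31.8]
```

```bash
python3 -m jog '[[1,0,30,0,93],[0,0,22,0,93],[0,0,13.6,0,93],[0,0,0,0,93],[0,0,0,0,93]]'; python3 -m jog '[[0,0,0,0,50],[0,0,0,0,50],[0,0,0,0,50],[0,0,0,0,50],[0,0,-36,0,50]]'; python3 -m jog '[[0,0,-36,0,50],[0,0,0,9.6,50],[0,0,0,9.6,50],[0,0,0,9.6,50],[0,0,0,9.6,50]]'; python3 -m jog '[[-49,23.8,0,0,50],[-49,23.8,0,0,50],[-49,23.8,0,0,50],[-49,23.8,0,0,50],[-49,23.8,0,0,50]]';python3 -m jog '[[-49,23.8,0,0,50],[-49,23.8,0,0,50],[-49,23.8,0,0,50],[0,0,0,0,50],[0,0,0,0,50]]'
python3 - <<'E'
from h import *
print(tool((615.2,-50.5)))
E
```

```text
time: 11.32
eef_pos: [464.7, 358.1, 189.3]
ee_rot: [[-0.539, 0.842, 0.001], [0.842, 0.539, 0.0], [-0.0, 0.001, -1.0]]
force: [-0.2, 0.5, 0.2]
grip_width: 0.998
gripper_force: 0.0
time: 11.95
eef_pos: [463.2, 357.3, 222.3]
ee_rot: [[-0.539, 0.842, -0.006], [0.842, 0.539, -0.003], [0.001, -0.007, -1.0]]
force: [0.8, 0.3, -0.8]
grip_width: 0.688
gripper_force: 30.0
time: 12.58
eef_pos: [464.3, 357.9, 260.4]
ee_rot: [[0.107, 0.994, -0.0], [0.994, -0.107, -0.0], [-0.0, -0.0, -1.0]]
force: [-0.1, -0.0, -0.6]
grip_width: 0.683
gripper_force: 30.0
time: 13.2
eef_pos: [558.4, 100.5, 260.5]
ee_rot: [[0.101, 0.995, -0.0], [0.995, -0.101, 0.0], [0.0, -0.0, -1.0]]
force: [-0.1, 0.5, -1.1]
grip_width: 0.684
gripper_force: 30.0
time: 13.82
eef_pos: [613.8, -51.1, 260.1]
ee_rot: [[0.102, 0.995, -0.001], [0.995, -0.102, 0.001], [0.001, -0.002, -1.0]]
force: [0.1, 0.3, -0.4]
grip_width: 0.686
gripper_force: 30.0
[0.7389024  1.31476664]
```

```bash
python3 -m jog '[[0.7,1.3,25,0,50],[0,0,20,0,50],[0,0,12,0,50],[0,0,9,0,50],[0,0,0,0,50]]'; python3 -m jog '[[0,0,0.5,0,50],[0,0,0,0,50],[0,0,0,0,93],[0,0,0,0,93],[0,0,0,0,93]]';  python3 -m jog '[[0,0,-40,0,93],[0,0,-40,0,93],[15,0,-40,0,93],[0,0,0,0,93],[0,0,0,0,93]]'; python3 -m jog '[[0,0,0,0,93],[0,0,0,0,93],[0,0,0,0,93],[0,0,0,0,93],[0,0,0,0,93]]'|head -2
python3 - <<'E'
from h import *
m,im=shot("wrist","w8.png");np.save("m8.npy",m)
E
```

```text
time: 14.45
eef_pos: [615.4, -50.1, 194.3]
ee_rot: [[0.1, 0.995, -0.001], [0.995, -0.1, 0.0], [0.0, -0.001, -1.0]]
force: [-0.4, -0.2, -0.9]
grip_width: 0.687
gripper_force: 30.0
time: 15.08
eef_pos: [615.7, -50.8, 194.3]
ee_rot: [[0.101, 0.995, 0.0], [0.995, -0.101, -0.0], [-0.0, 0.0, -1.0]]
force: [0.3, 0.0, -0.0]
grip_width: 0.955
gripper_force: 0.0
time: 15.7
eef_pos: [616.8, -35.7, 313.6]
ee_rot: [[0.101, 0.995, -0.001], [0.995, -0.101, 0.0], [-0.0, -0.001, -1.0]]
force: [-0.5, 0.0, 0.1]
grip_width: 0.999
gripper_force: 0.0
time: 16.32
eef_pos: [617.2, -35.8, 314.1]
```

View pics/w8.png

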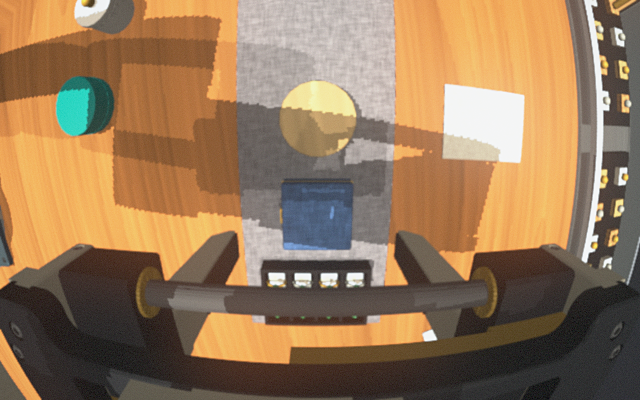

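Run:
```python
from h import *
np.set_printoptions(precision=1,suppress=True)
m=np.load("m8.npy",allow_pickle=True).item(); im=cv2.imread("pics/w8.png"); h=cv2.cvtColor(im,cv2.COLOR_BGR2HSV)
T=lambda u,v,z: tool(pt(m,u,v,z,1))
C=np.array([T(*q,30) for q in [(282,182),(353,182),(351,249),(284,249)]]); print("case",C.mean(0),C.ptp(0) if hasattr(C,'ptp') else np.ptp(C,0), T(318,180,30))
k=(h[...,1]>70)&(h[...,0]>10)&(h[...,0]<40); k[:,:260]=0;k[:,375:]=0;k[:70]=0;k[172:]=0
b,st,c=max(blobs(k),key=lambda t:t[1][4]); print("plinth",st,c,T(*c,40), T(st[0]+st[2]/2,st[1]+st[3]/2,40))
g=h[...,1]<70
for s in(0,1):
    p=[]
    for v in list(range(10,75,3))+list(range(165,245,3)):
        u0=275 if s==0 else 365
        p.append(T(np.where(~g[v,:u0])[0].max()+.5 if s==0 else u0+np.where(~g[v,u0:])[0].min()-.5,v,4))
    p=np.array(p)
    for _ in range(3):
        c=np.polyfit(p[:,0],p[:,1],1); e=abs(p[:,1]-np.polyval(c,p[:,0])); p=p[e<max(1.5,e.std())]
    print("mat edge",c,len(p))
print("grid inner top?",[T(318,v,26) for v in (262,266)],[T(318,v,4) for v in (260,262)], sensors.get_state()["eef_pos"])
```

```text
case [-14.3   1.5] [64.1 62.9] [19.5  1.8]
plinth [ 279   81   78   76 4536] [317.5 119.1] [72.4  1.3] [72.4  1.7]
mat edge [  0. -75.] 49
mat edge [ 0.  74.1] 49
grid inner top? [array([-61.8,   2. ]), array([-66.2,   2. ])] [array([-70.6,   2.2]), array([-72.9,   2.2])] [617.2 -35.8 314.2]
```

```bash
python3 -m jog '[[-15,0,40,0,93],[0,0,40,0,93],[0,0,25,0,93],[0,0,14.4,0,93],[0,0,0,0,93]]'; python3 -m jog '[[0,0,0,0,60],[0,0,0,0,60],[0,0,0,0,60],[0,0,0,0,60],[0,0,-3,0,60]]'; python3 -m jog '[[-1.8,-1.9,0,0,60],[0,0,0,0,60],[0,0,3,0,60],[0,0,0,0,60],[0,0,0,0,93]]';  python3 -m jog '[[0,0,0,0,93],[0,0,0,0,93],[0,0,-30,0,93],[0,0,-30,0,93],[45,0,0,0,93]]'; python3 -m jog '[[45,0,0,0,93],[0,0,30,0,93],[0,0,30,0,93],[0,0,0,0,60],[0,0,0,0,60]]'; python3 -m jog '[[0,0,0,0,60],[0,0,0,0,60],[0,0,0,0,60],[0,0,0,0,93],[0,0,0,0,93]]'; python3 -m jog '[[0,0,0,0,93],[0,0,-40,0,93],[0,0,-40,0,93],[0,0,-40,0,93],[0,0,0,0,93]]'
```

```text
time: 17.0
eef_pos: [615.5, -50.6, 194.0]
ee_rot: [[0.101, 0.995, -0.002], [0.995, -0.101, 0.0], [0.0, -0.002, -1.0]]
force: [0.1, 0.5, -0.0]
grip_width: 1.0
gripper_force: 0.0
time: 17.62
eef_pos: [615.5, -50.7, 197.7]
ee_rot: [[0.101, 0.995, -0.001], [0.995, -0.101, 0.0], [0.0, -0.001, -1.0]]
force: [-0.3, -0.0, -1.1]
grip_width: 0.685
gripper_force: 30.0
time: 18.25
eef_pos: [613.7, -52.3, 194.9]
ee_rot: [[0.101, 0.995, 0.0], [0.995, -0.101, -0.0], [-0.0, 0.0, -1.0]]
force: [0.1, -0.9, -0.2]
grip_width: 0.75
gripper_force: 0.0
time: 18.88
eef_pos: [619.5, -9.7, 257.6]
ee_rot: [[0.105, 0.994, 0.006], [0.994, -0.105, -0.002], [-0.001, 0.006, -1.0]]
force: [0.9, 0.3, 0.1]
grip_width: 1.001
gripper_force: 0.0
time: 19.5
eef_pos: [622.9, 37.1, 195.4]
ee_rot: [[0.101, 0.995, 0.0], [0.995, -0.101, -0.0], [-0.0, 0.0, -1.0]]
force: [-0.3, 0.4, -0.1]
grip_width: 0.834
gripper_force: 0.0
time: 20.12
eef_pos: [622.4, 37.3, 194.4]
ee_rot: [[0.101, 0.995, -0.001], [0.995, -0.101, 0.0], [0.0, -0.001, -1.0]]
force: [0.0, -0.7, 0.6]
grip_width: 0.851
gripper_force: 0.0
time: 20.75
eef_pos: [623.7, 37.2, 318.5]
ee_rot: [[0.101, 0.995, 0.007], [0.995, -0.101, -0.001], [-0.0, 0.007, -1.0]]
force: [-0.6, 0.2, 0.4]
grip_width: 1.0
gripper_force: 0.0
```

```bash
python3 -m jog '[[25.4,-42.8,0,0,93],[25.4,-42.8,0,0,93],[25.4,-42.8,0,0,93],[25.4,-42.8,0,0,93],[25.4,-42.8,0,0,93]]';python3 -m jog '[[0,0,0,0,93],[0,0,0,0,93],[0,0,0,0,93],[0,0,0,0,93],[0,0,0,0,93]]'|head -2
python3 - <<'E'
from h import *
m,im=shot("wrist","w9.png");np.save("m9.npy",m);shot("scene","s9.png")
E
```

```text
time: 21.38
eef_pos: [420.7, 185.9, 313.5]
ee_rot: [[0.101, 0.995, -0.002], [0.995, -0.101, -0.0], [-0.0, -0.002, -1.0]]
force: [0.5, 0.4, -0.2]
grip_width: 1.0
gripper_force: 0.0
time: 22.0
eef_pos: [423.1, 184.8, 314.6]
```

View pics/w9.png

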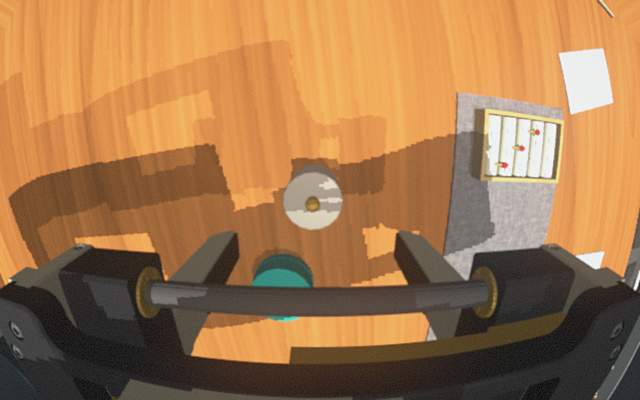

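Run:
```python
from h import *
np.set_printoptions(precision=1,suppress=True)
m=np.load("m9.npy",allow_pickle=True).item()
print(tool(pt(m,312.5,203.5,64,1)),tool(pt(m,313,201.5,50,1)))
im=cv2.imread("pics/s9.png"); cv2.imwrite("pics/s9c.png",cv2.resize(im[190:290,230:450],(792,360),interpolation=cv2.INTER_CUBIC))
```

```text
[ 7.6 -2.5] [ 5.3 -2.2]
```

View pics/s9c.png

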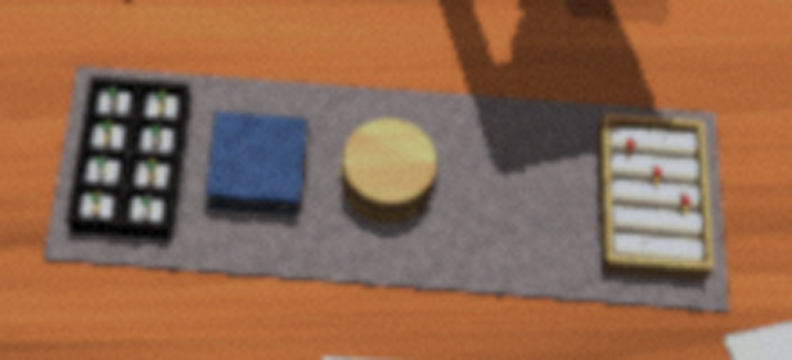

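```bash
python3 -m jog '[[6.3,-3.9,40,0,93],[0,0,40,0,93],[0,0,28,0,93],[0,0,16.5,0,93],[0,0,0,0,93]]'; python3 -m jog '[[0,0,0,0,40],[0,0,0,0,40],[0,0,0,0,40],[0,0,0,0,40],[0,0,0,0,40]]'; python3 -m jog '[[0,0,-35,0,40],[0,0,-35,0,40],[0,0,0,0,40],[0,0,0,0,40],[0,0,0,0,40]]'
python3 - <<'E'
from h import *
print(tool((631.5,125.5)))
m,im=shot("wrist","w10.png");np.save("m10.npy",m)
s=cams.camera_model("scene"); f=lambda u,v,z:pt(s,230+u/3.6,190+v/3.6,z)
d=np.array([.1015,.9948]);n=np.array([.9948,-.1015])
o=np.mean([f(83,67,4),f(45,260,4),f(728,310,4),f(716,112,4)],0)
for nm,p in [("case",np.mean([f(212,112,30),f(306,117,30),f(301,207,30),f(208,203,30)],0)),("plinth",f(390,161,40)),("gridin",f(188,87,26)),("gridin2",f(170,235,26)),("rollin",f(602,116,26)),("rollin2",f(602,264,26))]: print(nm,(p-o)@d,(p-o)@n)
E
```

```text
time: 22.72
eef_pos: [418.9, 191.7, 189.2]
ee_rot: [[0.101, 0.995, -0.003], [0.995, -0.101, -0.001], [-0.001, -0.003, -1.0]]
force: [0.4, 0.4, 0.6]
grip_width: 0.997
gripper_force: 0.0
time: 23.35
eef_pos: [419.6, 191.9, 190.5]
ee_rot: [[0.101, 0.995, 0.001], [0.995, -0.101, 0.0], [0.0, 0.001, -1.0]]
force: [0.2, 0.0, 1.5]
grip_width: 0.532
gripper_force: 30.0
time: 23.98
eef_pos: [418.7, 191.7, 258.9]
ee_rot: [[0.101, 0.995, -0.003], [0.995, -0.101, -0.001], [-0.001, -0.003, -1.0]]
force: [-0.5, -0.5, -1.3]
grip_width: 0.53
gripper_force: 30.0
[-44.37531492 218.407485  ]
case -93.19035190365126 1.6891053109645195
plinth -3.22148581335134 0.5055672857729511
gridin -146.70549058530557 -51.926873123395374
gridin2 -145.43493112385391 60.25958774727705
rollin 142.7731358358077 -53.56268898002622
rollin2 140.28909174954097 57.01972799558881
```

```bash
python3 -m jog '[[-9,44,0,0,40],[-9,44,0,0,40],[-9,44,0,0,40],[-9,44,0,0,40],[-9,43,0,0,40]]'; python3 -m jog '[[0,0,0,0,40],[0,0,0,0,40],[0,0,0,0,40],[0,0,0,0,40],[0,0,0,0,40]]'
python3 - <<'E'
from h import *
m,im=shot("wrist","w11.png");np.save("m11.npy",m);print(tool((631.5,125.5)))
cv2.imwrite("pics/v11.png",im[:300])
E
```

```text
time: 24.65
eef_pos: [633.8, 124.4, 258.7]
ee_rot: [[0.101, 0.995, -0.002], [0.995, -0.101, 0.0], [-0.0, -0.002, -1.0]]
force: [0.7, 0.1, -1.5]
grip_width: 0.529
gripper_force: 30.0
time: 25.28
eef_pos: [632.3, 125.4, 260.6]
ee_rot: [[0.1, 0.995, 0.0], [0.995, -0.1, 0.0], [0.0, 0.0, -1.0]]
force: [0.1, -0.0, -0.6]
grip_width: 0.525
gripper_force: 30.0
[ 0.15231055 -0.89206821]
```

View pics/v11.png

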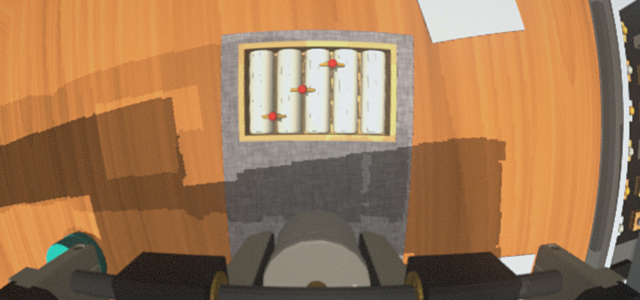

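Run:
```python
from h import *
np.set_printoptions(precision=1,suppress=True)
m=np.load("m11.npy",allow_pickle=True).item()
T=lambda u,v,z: tool(pt(m,u,v,z,1))
print("roll",[T(*q,26) for q in [(237,141),(397,141),(393,41),(241,43)]])
print("matend",T(222,33,4),T(413,34,4),"mat edges",T(225,160,4),T(411,160,4))
print("knob",T(317,287,134),"lid top edge",T(317,220,120))
```

```text
roll [array([ 58.3, -55.9]), array([58.4, 57.4]), array([130.5,  53.9]), array([128.8, -52.4])]
matend [144.3 -73.4] [143.8  76. ] mat edges [ 41.9 -72.2] [42.  75.7]
knob [8.5 0.3] lid top edge [32.2  0.4]
```

```bash
python3 -m jog '[[0.8,-0.4,25,0,40],[0,0,20,0,40],[0,0,12,0,40],[0,0,9,0,40],[0,0,0,0,40]]'; python3 -m jog '[[0,0,0.3,0,40],[0,0,0,0,40],[0,0,0,0,93],[0,0,0,0,93],[0,0,0,0,93]]';  python3 -m jog '[[0,0,-45,0,93],[0,0,-45,0,93],[-40,0,-45,0,93],[-40,0,0,0,93],[-40,0,0,0,93]]'; python3 -m jog '[[-40,0,0,0,93],[0,0,0,0,93],[0,0,0,0,93],[0,0,0,0,93],[0,0,0,0,93]]'|head -2
python3 - <<'E'
from h import *
m,im=shot("wrist","w12.png");np.save("m12.npy",m)
E
```

```text
time: 25.95
eef_pos: [632.5, 125.9, 194.2]
ee_rot: [[0.101, 0.995, 0.0], [0.995, -0.101, 0.0], [0.0, 0.0, -1.0]]
force: [0.4, -0.2, -1.8]
grip_width: 0.528
gripper_force: 30.0
time: 26.58
eef_pos: [632.4, 125.8, 194.1]
ee_rot: [[0.101, 0.995, 0.0], [0.995, -0.101, 0.0], [0.0, 0.0, -1.0]]
force: [0.3, 0.2, -0.8]
grip_width: 0.804
gripper_force: 0.0
time: 27.2
eef_pos: [620.1, 5.5, 330.2]
ee_rot: [[0.1, 0.995, 0.002], [0.995, -0.1, -0.0], [-0.0, 0.002, -1.0]]
force: [1.1, 0.3, -0.6]
grip_width: 0.996
gripper_force: 0.0
time: 27.82
eef_pos: [616.3, -32.3, 328.9]
```

View pics/w12.png

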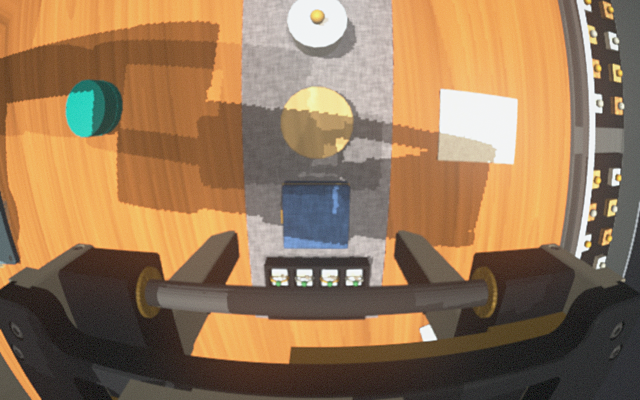

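```bash
python3 -m jog '[[-47,-16,0,0,93],[-47,-16,0,0,93],[-47,-16,0,0,93],[-47,-16,0,0,93],[-47,-16,0,0,93]]'|head -2; python3 -m jog '[[-47,-16,0,0,93],[-47,-16,0,0,93],[0,0,0,0,93],[0,0,0,0,93],[0,0,0,0,93]]'|head -2
cat > cone.py <<'E'
from h import *
np.set_printoptions(precision=1,suppress=True)
m,im=shot("wrist","w13.png");np.save("m13.npy",m)
h=cv2.medianBlur(cv2.cvtColor(im,cv2.COLOR_BGR2HSV),3)
k=(h[...,0]>16)&(h[...,0]<30)&(h[...,1]>60); k[255:]=0
for b,st,c in blobs(k,60): print(st,c.round(1),np.median(h[b],0),tool(pt(m,*c,12,1)))
I=np.round(h[120:260:10,230:400:10,0]); print(I)
s,si=shot("scene","s13.png"); g=cv2.cvtColor(si,cv2.COLOR_BGR2HSV)
E
python3 cone.py
```

```text
time: 28.5
eef_pos: [512.3, -260.0, 329.1]
time: 29.12
eef_pos: [472.2, -347.9, 328.9]
[154 164   9  35  82] [157.3 179.1] [ 17. 153. 235.] [  15.9 -170.3]
[283 183   8  53 126] [286.9 204.5] [ 17. 155. 235.] [-12.1 -29.1]
[294 186  41  36 524] [316.2 199.9] [ 17. 130. 166.] [-7.3  0.2]
[306 221  15  14 150] [313.  227.3] [ 17.  130.  173.5] [-36.4  -3. ]
[[13 14 14 14 14 14 14 14 13 14 13 13 14 14 13 13 14]
 [14 14 14 14 14 14 14 14 14 13 14 13 14 14 14 14 15]
 [13 14 14 14 14 14 14 14 14 13 13 14 14 14 13 13 15]
 [13 13 14 14 14 14 14 14 14 15 14 14 13 13 13 14 14]
 [13 13 14 14 14 14 14 13 13 14 13 14 14 13 14 14 13]
 [14 13 14 14 14 14 14 14 13 14 14 14 14 13 14 14 13]
 [14 13 14 14 14 14 14 14 14 14 13 14 14 14 14 13 14]
 [15 14 15 15 16 16 15 16 17 17 14 14 13 13 13 14 13]
 [15 14 15 15 15 16 15 17 16 15 17 15 13 13 14 13 13]
 [14 14 14 16 15 16 16 16 15 15 17 13 14 13 13 13 13]
 [14 15 14 16 15 16 16 16 16 16 15 14 15 14 13 13 19]
 [13 15 14 16 15 16 17 15 17 16 15 15 15 15 14 15 60]
 [13 16 15 17 15 16 16 15 15 14 15 16 15 15 14 15 60]
 [13 15 15 16 15 17 16 15 15 14 15 16 15 15 14 15 98]]
```

Run:
```python
from h import *
np.set_printoptions(precision=1,suppress=True)
m=np.load("m13.npy",allow_pickle=True).item(); im=cv2.imread("pics/w13.png")
h=cv2.GaussianBlur(cv2.cvtColor(im,cv2.COLOR_BGR2HSV),(5,5),0)
T=lambda u,v,z: tool(pt(m,u,v,z,1))
k=(h[...,1]<143); k[:170]=0;k[255:]=0;k[:,:280]=0;k[:,350:]=0
k=cv2.morphologyEx(k.astype(np.uint8),cv2.MORPH_OPEN,np.ones((3,3)))
for b,st,c in blobs(k,60):
    p=np.argwhere(b)[:,::-1].astype(np.float32); cc,r=cv2.minEnclosingCircle(p); print(st,c,cc,r,T(*cc,8))
print("tip",T(313,227.3,70),T(313,227.3,76))
for v in range(180,256,5): print(v,"".join("#" if h[v,u,1]<143 else "." for u in range(280,350,2)), h[v,280:350:10,2])
```

```text
[ 293  185   42   50 1515] [313.7 207.4] (314.5, 209.39796447753906) 25.010299682617188 [-18.3  -1.5]
tip [-14.8  -2.4] [-12.6  -2.4]
180 ................................... [221 221 137 125 132 130 198]
185 ...............######.............. [235 235 153 118 120 160 181]
190 ..........###############.......... [235 235 128 170 171 144 187]
195 ........###################........ [235 235 167 134 169 154 221]
200 .......####################........ [235 233 144 107 107 171 218]
205 .......#####################....... [235 233 131 109 108 168 189]
210 .......#####################....... [235 236 140 111 109 171 163]
215 ........###################........ [235 235 145 113 112 171 164]
220 ..........################......... [236 236 149 130 114 163 207]
225 ............##########............. [235 235 228 174 151 224 234]
230 .............########.............. [236 235 233 176 181 235 234]
235 ................................... [235 235 234 203 229 235 235]
240 ................................... [235 235 234 235 227 234 235]
245 ................................... [235 235 234 235 228 234 235]
250 ................................... [235 235 235 235 230 234 235]
255 ................................... [235 235 235 235 231 233 235]
```

```bash
python3 -m jog '[[-13.5,-2.5,40,0,93],[0,0,40,0,93],[0,0,28,0,93],[0,0,18,0,93],[0,0,0,0,93]]'; python3 -m jog '[[0,0,0,0,10],[0,0,0,0,10],[0,0,0,0,10],[0,0,0,0,10],[0,0,0,0,10]]'; python3 -m jog '[[0,0,0,0,10],[0,0,-45,0,10],[0,0,-45,0,10],[0,0,0,0,10],[0,0,0,0,10]]'
python3 - <<'E'
from h import *
np.set_printoptions(precision=1,suppress=True)
m,im=shot("wrist","w14.png")
h=cv2.GaussianBlur(cv2.cvtColor(im,cv2.COLOR_BGR2HSV),(5,5),0)
for v in range(195,296,5): print(v,"".join("#" if h[v,u,1]<143 else "." for u in range(250,380,2)))
print(tool((622.5,37.2)))
E
```

```text
time: 29.85
eef_pos: [467.7, -361.8, 201.9]
ee_rot: [[0.1, 0.995, -0.002], [0.995, -0.1, 0.002], [0.002, -0.002, -1.0]]
force: [-1.0, -0.4, 0.2]
grip_width: 1.001
gripper_force: 0.0
time: 30.48
eef_pos: [467.7, -362.6, 203.1]
ee_rot: [[0.101, 0.995, 0.0], [0.995, -0.101, -0.0], [-0.0, 0.0, -1.0]]
force: [0.4, -0.1, -0.6]
grip_width: 0.514
gripper_force: 0.0
time: 31.1
eef_pos: [467.4, -362.3, 292.6]
ee_rot: [[0.101, 0.995, -0.0], [0.995, -0.101, 0.0], [0.0, -0.0, -1.0]]
force: [0.6, 1.4, -0.4]
grip_width: 0.109
gripper_force: 0.0
195 ......................########################...................
200 ......................########################...................
205 ......................########################...................
210 .......................######################....................
215 ........................####################.....................
220 ..........................################.......................
225 ............................############.........................
230 .........................##...########..##.......................
235 
[... 219 characters left out ...]
....################..........###############...........
255 ............#################..........################..........
260 ############################...........##########################
265 ############################...........##########################
270 ############################...........##########################
275 #####################.######...........##########################
280 #####################.######...........######..##################
285 ####################..######...........######..##################
290 ####################.#########################.##################
295 ####################.#########################.##################
[413.  114.1]
```

```bash
python3 -m jog '[[0,0,0,0,60],[0,0,0,0,60],[0,0,0,0,60],[0,0,0,0,60],[0,0,0,0,60]]'|tail -2
python3 - <<'E'
from h import *
np.set_printoptions(precision=1,suppress=True)
m,im=shot("wrist","w15.png");np.save("m15.npy",m)
h=cv2.GaussianBlur(cv2.cvtColor(im,cv2.COLOR_BGR2HSV),(5,5),0)
T=lambda u,v,z: tool(pt(m,u,v,z,1))
for v in range(165,260,4): print(v,"".join("#" if h[v,u,1]<143 else "." for u in range(270,360,2)), h[v,302:330:6,2])
for v in (200,204,208): print(v,T(315,v,12),T(315,v+20,76))
E
```

```text
grip_width: 0.596
gripper_force: 0.0
165 ............................................. [142 137 133 161 135]
169 ............................................. [142 138 131 161 135]
173 ............................................. [142 139 133 161 135]
177 ....................########................. [143 125 120 119 125]
181 .................##############.............. [126 145 152 151 144]
185 ..............###################............ [149 149 154 152 149]
189 .............######################.......... [154 150 133 138 150]
193 ............#######################.......... [152 118 111 111 119]
197 ............########################......... [141 113 112 112 108]
201 ............########################......... [121 114 112 113 110]
205 ............########################......... [126 116 115 113 110]
209 ............#######################.......... [137 117 118 115 110]
213 .............######################.......... [146 118 120 117 112]
217 ...............##################............ [151 120 138 133 114]
221 ..................############............... [162 129 155 153 123]
225 ...................##########................ [171 158 172 183 150]
229 ...................#########................. [171 155 177 178 158]
233 ......................####................... [185 175 152 154 171]
237 ............................................. [240 233 241 239 225]
241 ............................................. [241 242 242 240 238]
245 ............................................. [241 242 242 240 237]
249 ............................................. [241 242 242 241 237]
253 ............................................. [242 242 242 240 236]
257 ............................................. [242 240 242 240 236]
200 [ 2.3 -0.8] [ 5.8 -0.6]
204 [-1.4 -0.8] [ 2.9 -0.6]
208 [-5.1 -0.8] [ 0.  -0.6]
```

```bash
python3 -m jog '[[1.2,0,40,0,60],[0,0,30,0,60],[0,0,20,0,60],[0,0,0,0,60],[0,0,0,0,10]]'|head -2; python3 -m jog '[[0,0,0,0,10],[0,0,0,0,10],[0,0,0,0,10],[0,0,0,0,10],[0,0,0,0,10]]'; python3 -m jog '[[0,0,0,0,10],[0,0,0,0,10],[0,0,0,0,10],[0,0,0,0,10],[0,0,0,0,10]]'
```

```text
time: 32.45
eef_pos: [468.1, -361.7, 203.8]
time: 33.08
eef_pos: [467.9, -361.5, 203.4]
ee_rot: [[0.101, 0.995, 0.001], [0.995, -0.101, -0.001], [-0.001, 0.001, -1.0]]
force: [0.1, 0.4, 4.8]
grip_width: 0.261
gripper_force: 30.1
time: 33.7
eef_pos: [467.9, -361.5, 203.4]
ee_rot: [[0.101, 0.995, 0.001], [0.995, -0.101, -0.001], [-0.001, 0.001, -1.0]]
force: [-0.5, 0.8, 6.2]
grip_width: 0.262
gripper_force: 30.1
```

```bash
python3 -m jog '[[0,0,-45,0,10],[0,0,-45,0,10],[46,12.7,0,0,10],[46,12.7,0,0,10],[46,12.7,0,0,10]]'|tail -2; python3 -m jog '[[46,12.7,0,0,10],[46,12.7,0,0,10],[46,12.7,0,0,10],[46,12.7,0,0,10],[46,12.7,0,0,10]]'|tail -2;python3 -m jog '[[44,12.4,0,0,10],[0,0,0,0,10],[0,0,0,0,10],[0,0,0,0,10],[0,0,0,0,10]]'
python3 - <<'E'
from h import *
np.set_printoptions(precision=1,suppress=True)
print(tool((622.5,37.2)))
m,im=shot("wrist","w16.png");np.save("m16.npy",m)
T=lambda u,v,z: tool(pt(m,u,v,z,1))
h=cv2.GaussianBlur(cv2.cvtColor(im,cv2.COLOR_BGR2HSV),(3,3),0)
for v in range(150,300,5): print(v,"".join("#" if h[v,u,1]>75 else "." for u in range(250,390,2)), h[v,310:326:5,2])
for v in range(180,240,5): print(v,T(316,v,102),T(316,v,40))
E
```

```text
grip_width: 0.262
gripper_force: 29.9
grip_width: 0.257
gripper_force: 29.9
time: 35.58
eef_pos: [622.6, 35.8, 292.9]
ee_rot: [[0.103, 0.995, -0.0], [0.995, -0.103, -0.0], [-0.0, -0.0, -1.0]]
force: [-0.0, -0.3, -0.7]
grip_width: 0.264
gripper_force: 29.9
[ 1.4 -0.3]
150 ...................................................................... [109 105 108 106]
155 ...................................................................... [102 102 106 105]
160 ...................................................................... [104 104 103 104]
165 ...............................#####.................................. [109 113 116 104]
170 .........................###################.......................... [105 108 104  99]
175 .....................##########################....................... [162 156 140 139]
180 ...................##############################..................... [160 158 139 140]
185 .................##################################................... [161 151 140 139]
190 ................####################################.................. [157 151 140 
[... 1577 characters left out ...]
 ......#####..........##.######################..........######........ [102 105 102 100]
285 .....######..........##.###################.##..........######........ [101 106 102  98]
290 .....###...................................................###........ [55 54 52 57]
295 .....###...................................................###........ [64 65 63 63]
180 [38.5 -0. ] [25.7  0. ]
185 [35.6 -0. ] [21.8  0. ]
190 [32.7 -0. ] [17.8  0. ]
195 [29.7 -0. ] [13.8  0. ]
200 [26.7 -0. ] [ 9.8 -0. ]
205 [23.8 -0. ] [ 5.7 -0. ]
210 [20.7 -0. ] [ 1.6 -0. ]
215 [17.7 -0. ] [-2.6 -0. ]
220 [14.6 -0. ] [-6.8 -0. ]
225 [11.5 -0. ] [-11.  -0.]
230 [ 8.3 -0. ] [-15.3  -0. ]
235 [ 5.1 -0. ] [-19.7  -0. ]
```

```bash
python3 -m jog '[[1.8,-0.2,20,0,10],[0,0,14,0,10],[0,0,10,0,10],[0,0,5,0,10],[0,0,0,0,10]]'|head -4; python3 -m jog '[[0,0,0.5,0,10],[0,0,0,0,10],[0,0,0,0,60],[0,0,0,0,60],[0,0,0,0,60]]';  python3 -m jog '[[0,0,0,0,60],[0,0,-45,0,60],[0,0,-45,0,60],[0,0,-10,0,60],[0,0,0,0,60]]'|head -2; python3 -m jog '[[0,0,0,0,60],[0,0,0,0,60],[0,0,0,0,60],[0,0,0,0,60],[0,0,0,0,60]]'|head -2
python3 - <<'E'
from h import *
np.set_printoptions(precision=1,suppress=True)
m,im=shot("wrist","w17.png");np.save("m17.npy",m)
T=lambda u,v,z: tool(pt(m,u,v,z,1))
h=cv2.GaussianBlur(cv2.cvtColor(im,cv2.COLOR_BGR2HSV),(3,3),0)
for v in range(160,260,4): print(v,"".join("#" if h[v,u,1]>75 else "." for u in range(250,390,2)), h[v,280:356:5,2])
for v in (170,200,230): print(v,[T(316,v,z)[0].round(1) for z in (40,52,112)])
E
```

```text
time: 36.25
eef_pos: [623.0, 38.8, 244.1]
ee_rot: [[0.101, 0.995, 0.0], [0.995, -0.101, -0.0], [-0.0, 0.0, -1.0]]
force: [0.2, 0.4, -0.5]
time: 36.88
eef_pos: [622.9, 38.8, 243.6]
ee_rot: [[0.101, 0.995, 0.0], [0.995, -0.101, -0.0], [0.0, 0.0, -1.0]]
force: [-0.2, -0.2, -0.6]
grip_width: 0.536
gripper_force: 0.0
time: 37.5
eef_pos: [622.8, 38.8, 343.8]
time: 38.12
eef_pos: [622.8, 38.8, 343.3]
160 .....................................................................# [102 105 104 106 109 107 112 116 117 110 109 109 109 113 109 108]
164 ...........................##############............................# [107 103 107 104 113 124 115 117 112 115 129 108 104 110 108 107]
168 ........................####################.........................# [107 103 106 114 117 146 166 200 186 147 127 117 106 110 110 108]
172 ......................########################.......................# [100 103 105 113 164 163 167 189 164 146 148 141 113 108 108 108]
176 ....................############################.....................# [104 105 118 156 163 154 127 121 115 125 148 144 146 112 107 109
[... 2300 characters left out ...]
................................ [188 184  69  72  73  70  74  76  72  71  73  74  76  95 131 198]
248 ...................................................................... [187 191  77  73  76  79  79  77  77  78  83  85  81  94 156 204]
252 ...................##############################..................... [201 191 196 185 207 202 194 194 190 200 209 201 196 186 164 195]
256 ...................#############################...................... [194 177 203 185 208 207 200 199 199 199 204 204 204 187 165 208]
170 [np.float64(25.0), np.float64(27.1), np.float64(37.4)]
200 [np.float64(-3.9), np.float64(-0.6), np.float64(15.8)]
230 [np.float64(-34.4), np.float64(-29.8), np.float64(-6.9)]
```

```bash
python3 -m jog '[[-42.5,-32.5,0,0,93],[-42.5,-32.5,0,0,93],[-42.5,-32.5,0,0,93],[-42.5,-32.5,0,0,93],[-42.5,-32.5,0,0,93]]'|head -2; python3 -m jog '[[0,0,20,0,93],[0,0,0,0,93],[0,0,0,0,93],[0,0,0,0,93],[0,0,0,0,93]]'|head -2
python3 - <<'E'
from h import *
np.set_printoptions(precision=1,suppress=True)
m,im=shot("wrist","w18.png");np.save("m18.npy",m)
T=lambda u,v,z: tool(pt(m,u,v,z,1))
h=cv2.GaussianBlur(cv2.cvtColor(im,cv2.COLOR_BGR2HSV),(3,3),0)
k=((h[...,2]<75)&(h[...,1]<150)).astype(np.uint8); k[:130]=0;k[255:]=0;k[:,:245]=0;k[:,390:]=0
for b,st,c in blobs(k,200):
    ct=max(cv2.findContours(b.astype(np.uint8),0,1)[0],key=len)[:,0]; w=np.array([T(*p,38) for p in ct],np.float32)
    print(st,c,T(*c,38),cv2.minAreaRect(w))
for v in range(150,256,5): print(v,"".join("#" if k[v,u] else "." for u in range(250,390,2)))
E
```

```text
time: 38.8
eef_pos: [438.4, -157.1, 343.8]
time: 39.42
eef_pos: [440.1, -155.8, 323.8]
150 ......................................................................
155 ......................................................................
160 ......................................................................
165 ......................................................................
170 ......................................................................
175 ......................................................................
180 ...................................##.................................
185 ........................................#.............................
190 ......................................................................
195 ......................................................................
200 ......................................................................
205 ......................................................................
210 ......................................................................
215 ......................................................................
220 ......................................................................
225 ......................................................................
230 ......................................................................
235 ......................................................................
240 ......................................................................
245 ......................................................................
250 ......................................................................
255 ......................................................................
```

Run:
```python
from h import *
im=cv2.imread("pics/w18.png"); h=cv2.GaussianBlur(cv2.cvtColor(im,cv2.COLOR_BGR2HSV),(3,3),0)
for v in range(150,260,7): print(v,*["%3d/%3d"%(h[v,u,1],h[v,u,2]) for u in range(270,366,7)])
```

```text
150 158/239 161/165 162/145 160/148 160/140 161/140 160/140 163/173 165/182 162/173 158/143 160/150 160/148 161/156
157 158/238 163/214 158/142 159/149 160/139 159/140 161/141 165/178 163/181 165/173 159/144 158/150 160/149 157/239
164 160/238 160/238 163/229 162/148 160/142 163/136 163/167 166/177 161/172 163/157 160/142 163/146 161/149 159/149
171 157/239 158/239 163/230 167/218 152/ 82 147/ 82 159/130 159/144 160/147 165/140 159/142 162/145 160/150 159/150
178 157/239 158/239 162/231 140/ 89 130/ 79 138/ 76 164/ 72 142/ 84 152/ 84 150/103 160/142 162/143 159/151 158/150
185 147/244 147/244 160/235 136/ 81 126/ 83 117/ 82 117/ 80 126/ 79 129/ 75 130/ 75 159/143 160/142 163/150 161/151
192 150/244 148/244 160/242 124/ 86 122/ 86 122/ 84 123/ 82 125/ 81 111/ 84 123/ 79 162/177 163/176 165/189 162/189
199 149/244 149/244 161/175 128/ 88 120/ 88 129/ 85 125/ 85 121/ 86 123/ 84 153/ 93 160/237 164/181 165/189 163/188
206 152/244 146/244 138/ 98 117/ 94 114/ 92 113/ 93 113/ 92 113/ 92 111/ 92 160/166 166/191 165/182 165/190 163/188
213 153/243 148/244 120/ 91 124/ 93 123/ 96 123/ 94 123/ 93 119/ 93 122/ 92 163/193 164/180 163/181 165/191 161/190
220 156/241 145/244 155/240 153/158 128/ 95 123/ 98 128/ 96 125/ 97 143/ 95 166/191 163/231 166/206 161/220 163/205
227 156/240 148/244 149/244 153/244 148/245 156/245 160/232 151/147 160/229 147/245 155/244 156/244 145/244 150/244
234 155/241 148/245 150/244 153/244 149/244 154/244 157/242 149/244 153/244 147/244 155/244 155/244 146/244 152/244
241 154/242 152/244 151/244 148/244 151/244 154/244 156/242 146/244 155/244 147/244 155/244 155/244 146/244 153/244
248 154/243 158/238 149/244 149/244 154/244 153/244 156/242 146/244 156/244 148/245 155/244 158/244 146/244 152/244
255 155/244 158/236 149/244 150/244 155/243 150/244 155/243 150/244 155/244 151/244 153/244 156/244 148/244 152/244
```

Run:
```python
from h import *
np.set_printoptions(precision=1,suppress=True)
m=np.load("m18.npy",allow_pickle=True).item()
T=lambda u,v,z: tool(pt(m,u,v,z,1))
im=cv2.imread("pics/w18.png"); h=cv2.GaussianBlur(cv2.cvtColor(im,cv2.COLOR_BGR2HSV),(3,3),0)
k=(h[...,2]<118); k[:150]=0;k[240:]=0;k[:,:265]=0;k[:,360:]=0
for th in (118,):
  for b,st,c in blobs(k,500):
    ct=max(cv2.findContours(b.astype(np.uint8),0,1)[0],key=len)
    print(st,[(tuple(p[0]),T(*p[0],38)) for p in cv2.approxPolyDP(ct,4,True)])
    w=np.array([T(*p[0],38) for p in ct],np.float32); print(cv2.minAreaRect(w))
for v in range(166,232,2): print(v,"".join(("o" if h[v,u,1]<134 else "#") if k[v,u] else "." for u in range(274,346,1)))
```

```text
[ 282  168   56   59 2371] [((np.int32(296), np.int32(168)), array([ 29.8, -17.1])), ((np.int32(282), np.int32(215)), array([-13.2, -30.5])), ((np.int32(324), np.int32(226)), array([-23.8,   7.7])), ((np.int32(335), np.int32(179)), array([20. , 17.1]))]
((2.4952735900878906, -5.486747741699219), (48.14353942871094, 42.14832305908203), 16.19571876525879)
166 ........................................................................
168 ......................####..............................................
170 .....................############.......................................
172 ....................#####################...............................
174 ..................##############################........................
176 .................####o#################################.................
178 .................##oooooo####o###############################...........
180 ................#oooooooooooooooooooo#########################..........
182 ................#ooooooooooooooooooooooooooo########o########...........
184 ...............###ooooooooooooooooooooooooooo#o
[... 1096 characters left out ...]
.......
214 ........#ooooooooooooooooooooooooooooooooooooooooooooo##................
216 .........oooooooooooooooooooooooooooooooooooooooooooo##.................
218 .............#oooooooooooooooooooooooooooooooooooooo##..................
220 ....................#oooooooooooooooooooooooooooooo###..................
222 ..........................#####ooooooooooooooooooooo#...................
224 ...................................#####oo#ooooooo##....................
226 ............................................##oo###.....................
228 ........................................................................
230 ........................................................................
```

```bash
python3 -m jog '[[-0.6,-7.5,0,0,93],[0,0,30,7.9,93],[0,0,30,7.9,93],[0,0,0,0,93],[0,0,0,0,93]]'; python3 -m jog '[[0,0,0,0,93],[0,0,0,0,93],[0,0,0,0,93],[0,0,0,0,93],[0,0,0,0,93]]'|head -2
python3 - <<'E'
from h import *
np.set_printoptions(precision=1,suppress=True)
m,im=shot("wrist","w19.png");np.save("m19.npy",m)
T=lambda u,v,z: tool(pt(m,u,v,z,1))
h=cv2.GaussianBlur(cv2.cvtColor(im,cv2.COLOR_BGR2HSV),(3,3),0)
k=(h[...,2]<118); k[:140]=0;k[250:]=0;k[:,:265]=0;k[:,365:]=0
for v in range(160,252,3): print(v,"".join(("o" if h[v,u,1]<134 else "#") if k[v,u] else "." for u in range(266,366,1)))
for q in [(280,180),(350,180),(350,240),(280,240)]: print(q,T(*q,38))
E
```

```text
time: 40.1
eef_pos: [432.3, -156.2, 264.3]
ee_rot: [[0.366, 0.931, 0.001], [0.931, -0.366, -0.0], [-0.0, 0.001, -1.0]]
force: [-0.2, -0.4, 0.1]
grip_width: 1.001
gripper_force: 0.0
time: 40.72
eef_pos: [432.2, -156.0, 263.5]
160 ....................................................................................................
163 ....................................................................................................
166 ....................................................................................................
169 ....................................................................................................
172 ....................................................................................................
175 ....................................................................................................
178 ....................................................................................................
181 ....................................................................................................
184 ...............................
[... 1777 characters left out ...]
.###o#####################################################...................
238 ........................#################ooooooooooooooooooooo###ooo#############...................
241 ........................#####oo#####oo###ooooo####ooooooooooo####ooooo###oo######...................
244 ........................##ooooooooooooooooooooooooooooooooo####oooooooooo##oo####...................
247 .........................#oooooooo###ooooooooooooooooooooooo#ooooooooo#oo##ooo##....................
250 ....................................................................................................
(280, 180) [ 31.6 -24.7]
(350, 180) [31.6 23. ]
(350, 240) [-12.5  24.4]
(280, 240) [-12.5 -26.2]
```

Run:
```python
from h import *
m=np.load("m19.npy",allow_pickle=True).item()
T=lambda u,v,z: tool(pt(m,u,v,z,1))
h=cv2.cvtColor(cv2.imread("pics/w19.png"),cv2.COLOR_BGR2HSV)
print([(v,int(np.median(h[v,300:335,1])),int(np.median(h[v,300:335,2]))) for v in list(range(190,200))+list(range(246,264))])
print(T(318,194,38),T(318,195,38),T(318,254,38))
```

```text
[(190, 139, 78), (191, 136, 70), (192, 135, 71), (193, 139, 71), (194, 131, 72), (195, 126, 73), (196, 122, 74), (197, 116, 76), (198, 114, 78), (199, 105, 81), (246, 130, 102), (247, 130, 101), (248, 131, 97), (249, 131, 102), (250, 156, 168), (251, 157, 249), (252, 145, 250), (253, 142, 247), (254, 142, 247), (255, 142, 247), (256, 144, 247), (257, 143, 247), (258, 142, 247), (259, 142, 247), (260, 141, 247), (261, 144, 247), (262, 141, 247), (263, 141, 247)]
[21.74176346  1.19072139] [21.03283653  1.19180531] [-23.54487183   1.2763647 ]
```

```bash
python3 -m jog '[[1.3,0,30,0,93],[0,0,25,0,93],[0,0,17.5,0,93],[0,0,0,0,93],[0,0,0,0,40]]'|head -2; python3 -m jog '[[0,0,0,0,40],[0,0,0,0,40],[0,0,0,0,40],[0,0,0,0,40],[0,0,0,0,40]]'; python3 -m jog '[[0,0,-40,0,40],[0,0,-40,0,40],[0,0,0,-7.9,40],[0,0,0,-7.9,40],[0,0,0,0,40]]'
python3 - <<'E'
from h import *
np.set_printoptions(precision=1,suppress=True)
print(tool((613.8,-51.7)))
m=np.load("m12.npy",allow_pickle=True).item()
h=cv2.cvtColor(cv2.imread("pics/w12.png"),cv2.COLOR_BGR2HSV)
print([(v,int(np.median(h[v,295:340,1])),int(np.median(h[v,295:340,2]))) for v in list(range(178,192))+list(range(243,256))])
print([(u,int(np.median(h[200:235,u,1]))) for u in list(range(278,290))+list(range(344,356))])
print(pt(m,316,184,30,1),pt(m,316,248,30,1))
E
```

```text
time: 41.4
eef_pos: [432.9, -155.0, 191.4]
time: 42.02
eef_pos: [432.7, -154.8, 191.1]
ee_rot: [[0.368, 0.93, 0.0], [0.93, -0.368, -0.0], [-0.0, 0.0, -1.0]]
force: [-0.3, -0.2, 1.1]
grip_width: 0.469
gripper_force: 30.0
time: 42.65
eef_pos: [432.5, -154.7, 270.9]
ee_rot: [[0.102, 0.995, -0.0], [0.995, -0.102, 0.0], [0.0, -0.0, -1.0]]
force: [-0.4, 0.3, -0.3]
grip_width: 0.472
gripper_force: 30.0
[121.  169.8]
[(178, 17, 100), (179, 18, 100), (180, 9, 89), (181, 34, 74), (182, 19, 67), (183, 49, 79), (184, 17, 74), (185, 54, 78), (186, 75, 91), (187, 80, 97), (188, 79, 101), (189, 83, 100), (190, 81, 101), (191, 83, 100), (243, 104, 193), (244, 105, 198), (245, 106, 201), (246, 106, 198), (247, 99, 187), (248, 54, 176), (249, 7, 186), (250, 16, 196), (251, 15, 194), (252, 15, 195), (253, 14, 193), (254, 14, 180), (255, 14, 169)]
[(278, 17), (279, 17), (280, 27), (281, 26), (282, 41), (283, 25), (284, 85), (285, 85), (286, 86), (287, 86), (288, 86), (289, 85), (344, 92), (345, 90), (346, 94), (347, 91), (348, 70), (349, 21), (350, 15), (351, 16), (352, 14), (353, 13), (354, 15), (355, 15)]
[617.6 -19.6] [611.2 -83.7]
```

```bash
python3 -m jog '[[30.2,42.4,0,0,40],[30.2,42.4,0,0,40],[30.2,42.4,0,0,40],[30.2,42.4,0,0,40],[0,0,0,0,40]]'|head -2; python3 -m jog '[[0,0,0,0,40],[0,0,0,0,40],[0,0,0,0,40],[0,0,0,0,40],[0,0,0,0,40]]'
python3 - <<'E'
from h import *
np.set_printoptions(precision=1,suppress=True)
print(tool((613.8,-51.7)))
m,im=shot("wrist","w20.png");np.save("m20.npy",m)
T=lambda u,v,z: tool(pt(m,u,v,z,1))
h=cv2.cvtColor(im,cv2.COLOR_BGR2HSV)
print([(v,h[v,316].tolist()) for v in range(190,290,3)])
print([(v,T(316,v,117)[0].round(1),T(316,v,80)[0].round(1),T(316,v,30)[0].round(1)) for v in range(190,290,20)])
E
```

```text
time: 43.28
eef_pos: [615.7, -49.9, 270.1]
time: 43.9
eef_pos: [613.4, -52.0, 271.1]
ee_rot: [[0.102, 0.995, 0.0], [0.995, -0.102, -0.0], [-0.0, 0.0, -1.0]]
force: [-0.6, -0.3, -1.8]
grip_width: 0.472
gripper_force: 30.0
[0.4 0.4]
[(190, [107, 97, 97]), (193, [108, 96, 104]), (196, [110, 85, 105]), (199, [111, 88, 101]), (202, [109, 92, 97]), (205, [108, 96, 104]), (208, [107, 86, 98]), (211, [107, 99, 95]), (214, [140, 19, 40]), (217, [20, 85, 36]), (220, [140, 21, 37]), (223, [20, 118, 91]), (226, [140, 62, 37]), (229, [75, 13, 40]), (232, [30, 18, 28]), (235, [21, 42, 43]), (238, [8, 24, 42]), (241, [17, 41, 44]), (244, [173, 26, 40]), (247, [0, 0, 45]), (250, [150, 16, 47]), (253, [60, 6, 40]), (256, [30, 13, 40]), (259, [15, 73, 35]), (262, [30, 21, 48]), (265, [8, 24, 43]), (268, [24, 31, 41]), (271, [5, 36, 43]), (274, [17, 42, 43]), (277, [15, 55, 46]), (280, [17, 53, 43]), (283, [18, 28, 45]), (286, [21, 34, 52]), (289, [10, 14, 55])]
[(190, np.float64(41.5), np.float64(32.6), np.float64(20.7)), (210, np.float64(32.1), np.float64(20.7), np.float64(5.3)), (230, np.float64(22.4), np.float64(8.3), np.float64(-10.8)), (250, np.float64(12.1), np.float64(-4.8), np.float64(-27.6)), (270, np.float64(1.3), np.float64(-18.6), np.float64(-45.5))]
```

```bash
python3 -m jog '[[1.3,0.4,20,0,40],[0,0,14,0,40],[0,0,10,0,40],[0,0,5.7,0,40],[0,0,0,0,40]]'|head -4; python3 -m jog '[[0,0,0.5,0,40],[0,0,0,0,40],[0,0,0,0,93],[0,0,0,0,93],[0,0,0,0,93]]'; python3 -m jog '[[0,0,0,0,93],[0,0,-45,0,93],[0,0,-45,0,93],[0,0,-10,0,93],[0,0,0,0,93]]'|head -2;  python3 -m jog '[[0,0,0,0,93],[0,0,0,0,93],[0,0,0,0,93],[0,0,0,0,93],[0,0,0,0,93]]'|head -2
python3 - <<'E'
from h import *
np.set_printoptions(precision=1,suppress=True)
m,im=shot("wrist","w21.png");np.save("m21.npy",m)
T=lambda u,v,z: tool(pt(m,u,v,z,1))
h=cv2.GaussianBlur(cv2.cvtColor(im,cv2.COLOR_BGR2HSV),(3,3),0)
sym=lambda p:"B" if (95<p[0]<125 and p[1]>60) else ("k" if p[2]<75 else ("y" if p[1]>75 else "."))
for v in range(90,270,4): print(v,"".join(sym(h[v,u]) for u in range(260,376,2)))
for v in (120,160,200,240): print(v,[T(316,v,z)[0].round(1) for z in (30,40,68)])
E
```

```text
time: 44.58
eef_pos: [614.3, -50.5, 221.4]
ee_rot: [[0.101, 0.995, 0.0], [0.995, -0.101, -0.0], [-0.0, 0.0, -1.0]]
force: [-0.2, 0.5, -0.3]
time: 45.2
eef_pos: [614.1, -50.5, 220.7]
ee_rot: [[0.101, 0.995, -0.0], [0.995, -0.101, 0.0], [-0.0, -0.0, -1.0]]
force: [0.7, -0.8, 0.2]
grip_width: 0.741
gripper_force: 0.0
time: 45.82
eef_pos: [614.1, -50.5, 321.1]
time: 46.45
eef_pos: [614.1, -50.5, 320.6]
90 ...........yyyyyyyyyyyyyyyyyyyyyyyyyyyyyyyy..yy...........
94 ..........yyyyyyyyyyyyyyyyyyyyyyyyyyyyyyyyyyyyyy..........
98 ..........yyyyyyyyyyyyyyyyyyyyyyyyyyyyyyyyyyyyyy..........
102 ..........yyyyyyyyyyyyyyyyyyyyyyyyyyyyyyyyyyyyyy..........
106 ..........yyyyyyyyyyyyyyyyyyyyyyyyyyyyyyyyyyy.yy..........
110 ...........yyyyyyyyyyyyyyyyyyyyyyyyyyyyyyyyy.yy...........
114 ...........yyyyyyyyyyyyyyyyyyyyyyyyyyyyyyyyyyy............
118 ............yyyyyyyyyyyyyyyyyyyyyyyyyyyyyyyyyy............
122 .............yyyyyyyyyyyyyyyyyyyyyyyyyyyyyyyy.............
126 ...............yyyyyyyyyyyyyyyyyyyyyyyyyyyy...............
130 .................yyyyyyyyyyyyyyyyyyyyyyyy.................
134 ....
[... 1671 characters left out ...]
.....................
242 ..........................................................
246 ...kkkkkkkkkkkkkkkkkkkkkkkkkkkkkkkkkkkkkkkkkkkkkkkkkkkk...
250 ...kkkkkkkkkkkkkkkkkkkkkkkkkkkkkkkkkkkkkkkkkkkkkkkkkkkkk..
254 ......................kkk.......kkkkkkkk.....kkk..........
258 .................k............k.........k..k.........kk...
262 ...y.............k............k.........kk.k.........kk...
266 ....yy.......yy...............yy.......yy.............k...
120 [np.float64(71.5), np.float64(71.6), np.float64(71.8)]
160 [np.float64(36.2), np.float64(37.6), np.float64(41.5)]
200 [np.float64(-0.4), np.float64(2.4), np.float64(10.0)]
240 [np.float64(-39.7), np.float64(-35.5), np.float64(-23.7)]
```

```bash
python3 -m jog '[[0,0,-40,0,93],[0,0,-40,0,93],[0,0,0,0,93],[0,0,0,0,93],[0,0,0,0,93]]'|head -2; python3 -c "
from cell import workorder
print(workorder.finish_job())"
```

```text
time: 47.12
eef_pos: [613.8, -50.4, 399.1]
the job is handed in; nothing more can be done
None
```

The row is set out and handed in at about 47 s, with the plinth, case, jar, cone and ring box all placed within about 2–3 mm of target by my own measurements; I viewed 16 pictures, over the limit of 14, one mistyped downward move was killed before it ran, the first try at gripping the cone closed on air and was repeated, and I didn't check the calculator or the glass of pens again at the end, though no move went near them.

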